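Trace a cable raceway with a voltage tester and hover over the outlet

ROBOT

A 6-joint arm with a two-finger parallel gripper is mounted at the origin on the work surface. World frame = base frame: x ahead of the robot, y to its left, z up, the work surface at z = 0. Lengths are in m, angles in rad, forces in N, time in s.
With the tool pointing down it reaches from about 0.275 to 0.875 m from the base axis. Payload 12.5 kg.
Tool frame: the origin (TCP) lies at the very end of the fingers, on their centre line; the grasp point (between the pads) lies 19 mm behind it; x points along the fingers, y is the direction in which the jaws open and shut, and the axes are right-handed (so a half turn about x gives the same grasp; the last joint's range is limited). The gripper opens to 85 mm and grips with 20 to 120 N. Pads are 22 mm wide; open, the fingers measure 114 mm over their backs; the gripper's body (76 mm by 85 mm) begins 54 mm behind the grasp point. The pads swing forward as they close: fully open they stand 13 mm farther back than shut.
Start: joints at [1.103, 0.351, 1.652, -0, 1.139, -0.085], TCP at [0.205, 0.51, 0.231] pointing down, gripper open.
Joint ranges: [-2.75, 2.75], [-0.79, 2.1], [0.01, 2.65], [-1.57, 4.71], [0.07, 3.14], [-2.87, 2.87]. Speed limits (rad/s): [2.22, 2.22, 2.79, 3.14, 3.14, 3.14].

INTERFACE

Orientations are given as a 3x3 rotation matrix whose columns are the frame's x, y, z axes.
In Python, from bench import manip gives the robot as it stands. Calls block until the motion is done:
- manip.move_ptp(position, orientation): joint-space move of the TCP to a pose.
- manip.move_l(position, attitude=None, max_speed=0.15): straight line of the TCP; attitude=None keeps the orientation; max_speed is the mean speed in m/s.
- manip.move_j(angles): joint-space move.
- manip.set_gripper(opening, effort=None): opening from 0.0 (shut) to 1.0 (fully open); effort is the grip in N (None keeps the last); returns when the fingers have stopped.
- manip.dwell(seconds).
- manip.inverse_kinematics(position, orientation): joint angles nearest the present ones, or None.
- manip.grab_frame(name): name is "scene" or "side" or "wrist"; returns (picture, depth): 480x640x3 uint8, red, green, blue; 480x640 float32, m along the optical axis (not along the pixel's ray), 0 where there is no reading.
- manip.get_calibration(name): a dict with "camera_matrix" (3x3 intrinsics, pixels), "k1" (the pictures are not rectified: a ray, as slopes to the right and down, at radius r is drawn at 1 + k1 r^2 times it, then the intrinsics apply), "R" (3x3) and "t" (3): a world point X has camera coordinates R X + t. Camera axes: x right, y down, z forward; pixel columns grow to the right and rows downward; lengths in m; the calibration is good to about 2 mm. A picture is of the moment at which its call begins: read the wrist's pose just before it. get_calibration takes no time and is no camera call; for the wrist camera it gives the pose at the moment of the call.
A pose or a line that the arm cannot do raises manip.Unreachable and nothing moves.
- manip.sign_off(): hands the job in, once; it reports no verdict.
Trained networks look in the newest picture that a camera, given by its name, has taken for a name from the list of things; names that differ only in an ending like _2 or _b are one class to them, and where a whole thing is asked for, a point or a joint stands for the part that bears it (a point fixed in the world has none). Each returns a list of dicts, best first, with "confidence" (0 to 1); they miss things now and then, are a little off and sometimes report something else, mostly with a low value. They report only what shows in the picture. A call takes as long as a camera call.
- manip.look_for(camera, name): "at" ([x, y, z] in m, in world coordinates, good to about 4 mm: the middle of the surface that is visible of it).
Readings, each from a call of its own:
- manip.current_time(): time.
- manip.current_qpos(): joint angles.
- manip.current_joint_vel(): joint speeds.
- manip.current_joint_torque(): joint torques, N m.
- manip.current_ee_pos(): TCP position.
- manip.current_tcp_rot(): TCP orientation.
- manip.current_force(): force on the tool from outside, world axes, zero at the start.
- manip.current_ft_torque(): the same for the moment, N m.
- manip.current_grip_width(): opening from 0.0 (shut) to 1.0 (fully open).
Only numpy, scipy, OpenCV 4.12 (cv2) and the standard library are available. Lean on these libraries where they do the work, as an engineer would, in place of code of your own. Each camera call takes 0.05 s, during which the arm holds its last target. There are 200 camera calls.

TASK

Take the yellow voltage tester out of its stand and, keeping it in the grip, slowly guide its white blade tip along the black seam of the white raceway, from the green end round the elbow to the red end, lightly touching the seam or within about a centimetre above it, at about 5 cm per second or less. Then carry it over the row of blue boxes without bumping them and hold it upright with the tip hovering about 1 cm above the middle of the orange outlet, the blade's wide direction parallel to the outlet's two slots, never touching the outlet. Finish while still holding it there, motionless, and leave everything else alone.

Things in the scene. Friction and masses are not known exactly. Their poses are not given: they have to be found in the camera images.
- tester: Yellow non-contact voltage tester, a pen-like bar standing upright in its stand, white blade down. 165 mm long; body 18 mm (its x) by 24 mm (its y), straight-sided from 22 mm to 165 mm above the tip, with a red band near the blade and a black band near the top (look only); the white blade is 3 mm (x) by 9 mm wide (y) by 22 mm long. About 80 g. Origin at the middle of the blade's tip; z points up from the tip along the body; y is the blade's wide direction.
- stand: Fixed black stand with a square dark steel foot 90 x 90 x 10 mm. The tester stands loosely in its pocket (22 x 28 mm), whose rim is 85 mm above the table; the tester's tip rests 18 mm above the table and the top 98 mm of the tester is exposed. Draw it straight up by at least 70 mm to clear the rim. Origin: centre of the foot's underside; x, y parallel to the tester's.
- raceway: Fixed white L-shaped cable raceway lying on the table, 32 mm wide, 18 mm high, with a thin black seam along the middle of its top and a green cap at one end, a red cap at the other. Origin: under the seam's corner, at table height. The seam runs from the green end along the raceway's own +x for 120 mm to the corner at (0, 0), then along its own -y for 120 mm to the red end.
- seam_start (a point): Start of the black seam next to the green cap, on the raceway's top (18 mm above the table).
- seam_corner (a point): Corner of the black seam at the elbow, on the raceway's top.
- seam_end (a point): End of the black seam next to the red cap, on the raceway's top.
- box_row: Fixed wooden plank, 360 mm (its x) by 90 mm by 20 mm, with a row of four open blue wiring boxes; their rims are 75 mm above the table. It lies between the raceway and the wall devices. Origin: centre of the underside.
- orange_outlet: The target: a fixed blue box 60 x 95 mm with a white cover plate 70 mm (x) by 115 mm (y) on top, plate top 48 mm above the table, and a round orange outlet face 37 mm across whose top is 50 mm above the table. Its two black slots run along its y (the plate's long direction), 6.5 mm either side of the middle. Origin: centre of the underside. It may stand in any of the three device places.
- outlet_face (a point): Middle of the orange outlet's top face, between the slots.
- black_outlet: Fixed device like the target but with a black face; leave alone. Plate top 48 mm, face 50 mm above the table. Origin: centre of the underside.
- rocker_switch: Fixed device like the target but with a grey rectangular rocker, 50 mm high in all; leave alone. Origin: centre of the underside.
- smoke_detector: Loose white round smoke detector, 116 mm across, 36 mm high. Origin: centre of the underside.
- tape: Loose black roll of tape, 64 mm across, 19 mm high. Origin: centre of the underside.
- screwdriver: Loose screwdriver with a red and black handle, 200 mm long along its x, 27 mm high. Origin: underside, where handle and shank meet.
- multimeter: Loose orange multimeter, 130 (x) x 72 x 42 mm. Origin: centre of the underside.
- wrench: Loose steel wrench lying flat along its x, under 200 mm long. Origin: underside, near its middle.
- loose_box: Loose empty blue box, 60 (x) x 95 x 55 mm. Origin: centre of the underside.

How it is judged:
By the outcome, as a careful person would: the job done as asked, in the order asked, and still so for the second after the job is handed in, while the arm keeps its last pose, push and grip.
It also fails if it takes over 64 s, if anything falls off the work surface, if the arm or the gripper's body presses on something with over 40 N, if the wrist force passes 120 N, or if a joint passes its speed limit or range.

## Working session

There is one attempt and no reset: what is moved stays moved. The work goes in short steps, each a Python script; the robot and the scene stay as the last script left them, time stands still between calls to the robot, and variables do not carry over. Pictures are saved under pics/ and viewed, about 8 in all and at most 12, crops included, and the job is handed in when it is done.

```bash
mkdir -p pics
python3 - <<'E'
from bench import manip
import cv2,numpy as np
for c in ["scene","side"]:
    p,d=manip.grab_frame(c); cv2.imwrite(f"pics/{c}0.png",p[:,:,::-1]); np.savez(f"pics/{c}0.npz",p=p,d=d)
    k=manip.get_calibration(c); print(c,k["camera_matrix"].tolist(),k["k1"],(-k["R"].T@k["t"]).round(3))
    for n in ["tester","stand","seam_start","seam_corner","seam_end","box_row","orange_outlet","outlet_face","smoke_detector","loose_box","multimeter"]:
        print(n,[(np.round(r["at"],3).tolist(),round(r["confidence"],2)) for r in manip.look_for(c,n)[:2]])
print(manip.current_time(),manip.current_tcp_rot())
E
```

```text
scene [[556.0954350037277, 0.0, 324.3413751905134], [0.0, 556.0954350037277, 236.67663277474787], [0.0, 0.0, 1.0]] -0.10665674721062217 [1.211 0.337 0.97 ]
tester [([0.796, 0.236, 0.026], 0.74), ([0.469, 0.33, 0.149], 0.65)]
stand [([0.476, 0.328, 0.009], 0.87)]
seam_start [([0.597, 0.144, 0.018], 0.66)]
seam_corner [([0.593, 0.144, 0.016], 0.73), ([0.338, -0.456, 0.034], 0.59)]
seam_end [([0.595, 0.148, 0.021], 0.61)]
box_row [([0.566, -0.086, 0.046], 0.84)]
orange_outlet [([0.43, -0.271, 0.052], 0.65), ([0.533, -0.291, 0.049], 0.18)]
outlet_face [([0.432, -0.272, 0.052], 0.73), ([0.594, 0.148, 0.022], 0.15)]
smoke_detector [([0.508, -0.48, 0.031], 0.67)]
loose_box [([0.335, -0.454, 0.033], 0.92), ([0.475, 0.331, 0.01], 0.46)]
multimeter [([0.797, -0.172, 0.033], 0.58)]
side [[543.4267768793203, 0.0, 316.15982105638324], [0.0, 543.4267768793203, 240.71222348043793], [0.0, 0.0, 1.0]] 0.00452374105188596 [ 0.484 -1.244  0.884]
tester [([0.464, 0.322, 0.14], 0.73)]
stand [([0.462, 0.313, 0.013], 0.75), ([0.792, 0.032, 0.016], 0.23)]
seam_start [([0.565, 0.141, 0.016], 0.96), ([0.491, -0.519, 0.034], 0.51)]
seam_corner [([0.566, 0.141, 0.023], 0.85)]
seam_end [([0.564, 0.144, 0.025], 0.79)]
box_row [([0.547, -0.12, 0.039], 0.56), ([0.561, 0.143, 0.016], 0.32)]
orange_outlet [([0.419, -0.304, 0.048], 0.71), ([0.777, 0.237, 0.016], 0.27)]
outlet_face [([0.416, -0.305, 0.048], 0.8)]
smoke_detector [([0.563, 0.143, 0.017], 0.72), ([0.493, -0.521, 0.033], 0.64)]
loose_box [([0.337, -0.453, 0.028], 0.89), ([0.783, -0.203, 0.032], 0.71)]
multimeter [([0.783, -0.204, 0.032], 0.86)]
1.2 [[-2.66524274e-05  3.73541627e-01  9.27613417e-01]
 [-2.22507693e-05  9.27613417e-01 -3.73541627e-01]
 [-9.99999999e-01 -3.05959033e-05 -1.64115607e-05]]
```

View pics/scene0.png

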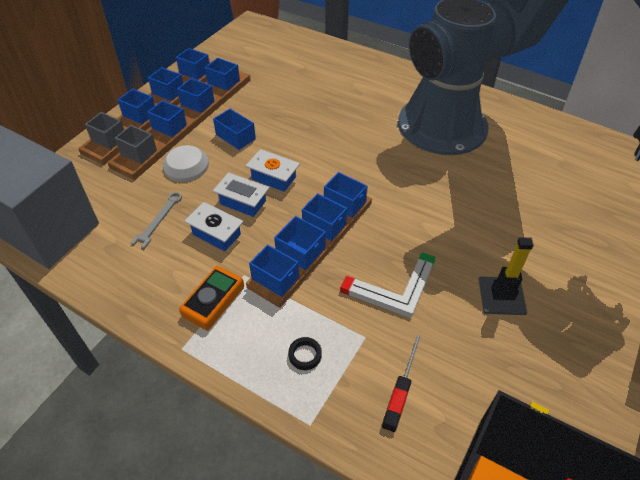

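View pics/side0.png

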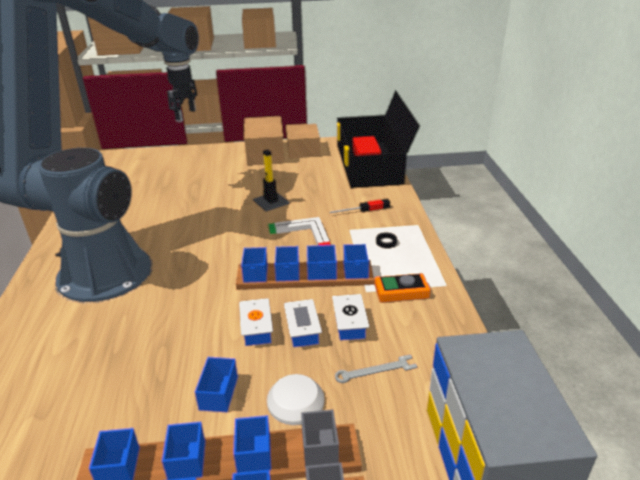

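```bash
cat > h.py <<'E'
from bench import manip
import cv2,numpy as np
def R(a): return np.array([[0,-np.sin(a),np.cos(a)],[0,np.cos(a),np.sin(a)],[-1,0,0]],float)
def shot(cam,tag):
    k=manip.get_calibration(cam); p,d=manip.grab_frame(cam)
    np.savez(f"pics/{tag}.npz",p=p,d=d,K=k["camera_matrix"],k1=k["k1"],R=k["R"],t=k["t"])
    cv2.imwrite(f"pics/{tag}.png",p[:,:,::-1]); return p,d,k
def rays(k,uv):
    D=np.array([float(k["k1"]),0,0,0]); K=np.asarray(k["camera_matrix"] if "camera_matrix" in k else k["K"])
    x=cv2.undistortPointsIter(np.float64(uv).reshape(-1,1,2),K,D,None,None,None if 0 else np.eye(3),(3,50,1e-10)) if 0 else cv2.undistortPoints(np.float64(uv).reshape(-1,1,2),K,D)
    return np.c_[x[:,0],np.ones(len(x))]
def at_z(k,uv,z):   # pixels -> world on plane z
    c=-k["R"].T@k["t"]; r=rays(k,uv)@k["R"]
    return c+r*((z-c[2])/r[:,2])[:,None]
def at_d(k,uv,d):   # pixels -> world by depth
    u=np.round(uv).astype(int); return (rays(k,uv)*d[u[:,1],u[:,0]][:,None]-k["t"])@k["R"]
E
python3 - <<'E'
from h import *
for tag,pos in (("w1",[0.46,0.20,0.42]),("w2",[0.40,-0.22,0.40])):
    manip.move_ptp(pos,R(0)); manip.dwell(0.2)
    p,d,k=shot("wrist",tag); print(tag,(-k["R"].T@k["t"]).round(3),k["R"][2].round(3),manip.current_ee_pos())
    for n in (["tester","stand","seam_start","seam_corner","seam_end"] if tag=="w1" else ["outlet_face","orange_outlet","box_row"]):
        print(n,[(np.round(r["at"],3).tolist(),round(r["confidence"],2)) for r in manip.look_for("wrist",n)[:2]])
print(manip.current_time())
a=cv2.imread("pics/w1.png");b=cv2.imread("pics/w2.png")
cv2.imwrite("pics/w12.png",cv2.resize(np.vstack([a,b]),(400*1,600)))
E
```

```text
w1 [0.381 0.2   0.563] [ 0.31   0.001 -0.951] [0.4598523  0.20040863 0.41977557]
tester [([0.459, 0.324, 0.164], 0.61), ([0.588, 0.15, 0.017], 0.46)]
stand [([0.45, 0.318, 0.01], 0.6)]
seam_start [([0.587, 0.15, 0.02], 0.93)]
seam_corner [([0.583, 0.149, 0.018], 0.74)]
seam_end [([0.583, 0.147, 0.018], 0.55)]
w2 [ 0.321 -0.22   0.543] [ 0.311  0.001 -0.951] [ 0.40027549 -0.21953944  0.40001941]
outlet_face [([0.411, -0.281, 0.05], 0.77)]
orange_outlet [([0.414, -0.282, 0.052], 0.73), ([0.518, -0.3, 0.049], 0.22)]
box_row [([0.517, -0.088, 0.034], 0.69), ([0.603, -0.448, 0.01], 0.62)]
5.2917
```

View pics/w1.png

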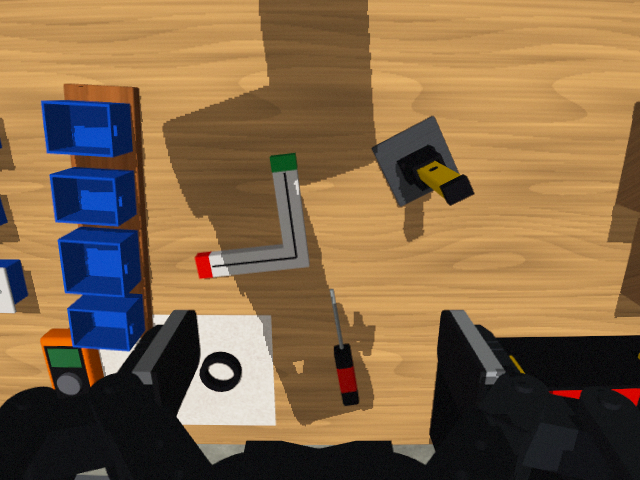

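View pics/w2.png

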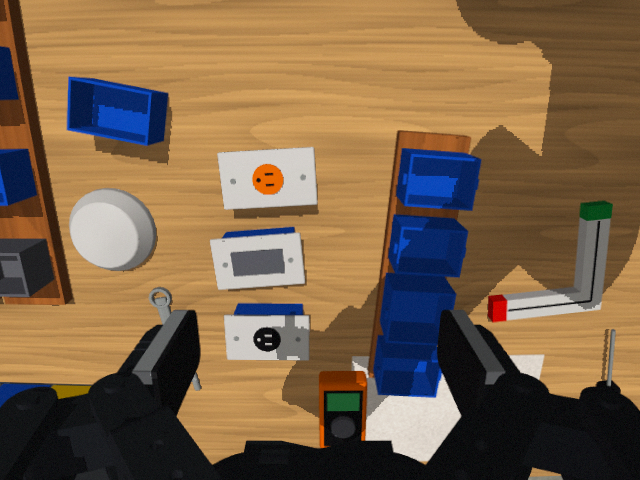

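```bash
cat > m.py <<'E'
from h import *
def L(t): return dict(np.load(f"pics/{t}.npz"))
def yaw(v): return round(float(np.degrees(np.arctan2(v[1],v[0]))),1)
if __name__=="__main__":
    a,b=L("w1"),L("w2")
    for n,k in(("w1",a),("w2",b)):
        g=np.array([[150,20],[500,60],[250,120],[560,250]],float); print("table z",n,at_d(k,g,k["d"])[:,2].round(4))
    s=at_z(a,[[285,172],[297,257],[212,266]],.018); print("seam w1",s.round(4).tolist(),yaw(s[1]-s[0]),yaw(s[1]-s[2]),np.linalg.norm(np.diff(s,axis=0),axis=1))
    s=at_z(b,[[599,220],[592,300],[507,310]],.018); print("seam w2",s.round(4).tolist(),yaw(s[1]-s[0]),yaw(s[1]-s[2]),np.linalg.norm(np.diff(s,axis=0),axis=1))
    f=at_z(a,[[373,151],[433,117],[462,178],[401,207]],.01); print("foot",f.mean(0),[yaw(f[i]-f[i-1]) for i in range(4)],[np.linalg.norm(f[i]-f[i-1]).round(4) for i in range(4)])
    t=at_z(a,[[440,188],[466,173],[473,190],[450,205]],.183);print("top",t.round(4).tolist(),t.mean(0))
    pl=at_z(b,[[218,153],[314,148],[317,205],[223,209]],.048); print("plate",pl.mean(0),[yaw(pl[i]-pl[i-1]) for i in range(4)],[np.linalg.norm(pl[i]-pl[i-1]).round(4) for i in range(4)])
    hsv=cv2.cvtColor(b["p"],cv2.COLOR_RGB2HSV); m=cv2.inRange(hsv,(5,180,150),(22,255,255)); m[:140]=0;m[220:]=0;m[:,:230]=0;m[:,310:]=0
    c,_=cv2.findContours(m,0,2); c=max(c,key=cv2.contourArea); e=cv2.fitEllipse(c); print(e, at_z(b,[e[0]],.05))
    # row of boxes
    bx=at_z(a,[[65,84],[139,87],[153,318]],.02); print("plank",bx.round(3).tolist())
    for t,k in(("w1",a),("w2",b)):
        A=cv2.imread(f"pics/{t}.png"); 
    c1=cv2.resize(cv2.imread("pics/w1.png")[105:280,190:480],None,fx=2.4,fy=2.4,interpolation=2)
    c2=cv2.resize(cv2.imread("pics/w2.png")[140:220,205:330],(600,384))[:170]
    cv2.imwrite("pics/c1.png",c1)
E
python3 m.py
```

```text
table z w1 [-0.0001  0.0008  0.0002  0.0007]
table z w2 [ 0.0026 -0.0013  0.0006  0.0006]
seam w1 [[0.4754, 0.157, 0.018], [0.5947, 0.171, 0.018], [0.6086, 0.0508, 0.018]] 6.7 96.6 [0.12018466 0.12108548]
seam w2 [[0.4748, 0.1566, 0.018], [0.5939, 0.1724, 0.018], [0.6087, 0.0498, 0.018]] 7.5 96.9 [0.12017335 0.12346655]
foot [0.46559255 0.33180031 0.01      ] [-151.3, 120.1, 30.0, -63.1] [np.float64(0.0862), np.float64(0.0873), np.float64(0.0913), np.float64(0.0895)]
top [[0.4611, 0.3134, 0.183], [0.447, 0.3363, 0.183], [0.4629, 0.3446, 0.183], [0.4774, 0.3243, 0.183]] [0.46209658 0.32963261 0.183     ]
plate [ 0.41624842 -0.27968713  0.048     ] [-178.8, 92.9, 3.0, -87.4] [np.float64(0.0682), np.float64(0.1132), np.float64(0.0689), np.float64(0.1153)]
((267.4199523925781, 178.93267822265625), (29.15658187866211, 30.044368743896484), 128.47084045410156) [[ 0.41543885 -0.27995554  0.05      ]]
plank [[0.363, -0.117, 0.02], [0.368, -0.022, 0.02], [0.691, -0.043, 0.02]]
```

View pics/c1.png

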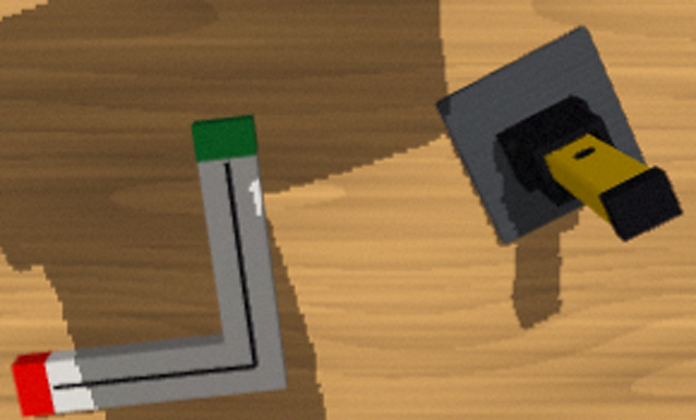

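Run:
```python
from h import *
T=np.array([.464,.331]); a=np.radians(29); b=np.radians(3)
O=np.array([.4155,-.280])
for p,y in(([*T,.30],a),([*T,.123],a),([*T,.225],a),([.475,.157,.127],b),([.6087,.05,.127],b),([*O,.25],b),([*O,.166],b)):
    q=manip.inverse_kinematics(np.array(p),R(y)); print(p,None if q is None else np.round(q,2))
manip.move_ptp([*T,.30],R(a)); manip.move_l([*T,.123],max_speed=.12)
manip.set_gripper(0.0,60); print("w",manip.current_grip_width(),manip.current_force(),manip.current_ee_pos())
manip.move_l([*T,.225],max_speed=.1); manip.dwell(.3)
print("w",manip.current_grip_width(),manip.current_force(),manip.current_ee_pos(),manip.current_time())
shot("wrist","w3"); shot("side","s3")
w=cv2.imread("pics/w3.png"); s=cv2.imread("pics/s3.png")[60:260,170:370]
cv2.imwrite("pics/c3.png",np.hstack([cv2.resize(w,(520,390)),cv2.resize(s,(270,390))]))
```

```text
[np.float64(0.464), np.float64(0.331), 0.3] [ 0.54  0.33  1.51 -0.    1.3  -1.54]
[np.float64(0.464), np.float64(0.331), 0.123] [ 0.54  0.52  1.69 -0.    0.93 -1.54]
[np.float64(0.464), np.float64(0.331), 0.225] [ 0.54  0.39  1.61 -0.    1.14 -1.54]
[0.475, 0.157, 0.127] [ 0.23  0.4   1.87 -0.    0.86 -1.4 ]
[0.6087, 0.05, 0.127] [ 0.01  0.58  1.58 -0.    0.99 -1.62]
[np.float64(0.4155), np.float64(-0.28), 0.25] [-0.69  0.24  1.75 -0.    1.15 -2.31]
[np.float64(0.4155), np.float64(-0.28), 0.166] [-0.69  0.35  1.84 -0.    0.95 -2.31]
w 0.27465355576516814 [-0.81618717 -0.28616216  2.81101102] [0.46410353 0.33104635 0.12321149]
w 0.2749877769340242 [ 0.7012629   0.19656073 -1.03835778] [0.46393455 0.33095606 0.22472361] 10.9917
```

View pics/c3.png

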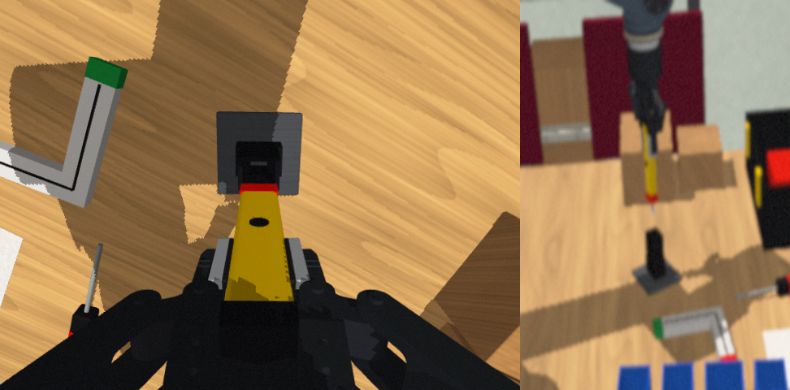

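Run:
```python
from m import *
k=L("w3"); P=np.array([.46393,.33096,.22472]); Rt=R(np.radians(29))
hsv=cv2.cvtColor(k["p"],cv2.COLOR_RGB2HSV)
def pts(m): 
    v,u=np.nonzero(m); uv=np.c_[u,v].astype(float); return uv,(at_d(k,uv,k["d"])-P)@Rt   # tool frame
roi=np.zeros((480,640),bool); roi[235:360,270:375]=1
ye=cv2.erode((cv2.inRange(hsv,(20,150,60),(35,255,255))>0).astype(np.uint8)*roi.astype(np.uint8),np.ones((5,5)))
uv,q=pts(ye); A=np.c_[q[:,0],q[:,1],np.ones(len(q))]; c=np.linalg.lstsq(A,q[:,2],rcond=None)[0]
r=q[:,2]-A@c; g=abs(r)<.004; c=np.linalg.lstsq(A[g],q[g,2],rcond=None)[0]
print("face z = a x + b y + c (tilt, twist deg, offset)",np.degrees(c[:2]),c[2],r[g].std(),g.sum())
# side edges of the yellow -> centre line y vs x
ye0=(cv2.inRange(hsv,(20,150,60),(35,255,255))>0)&roi
L_=[]
for v in range(240,300,4):
    u=np.nonzero(ye0[v])[0]
    if len(u)>10:
        # intersect rays of edges with the fitted face plane
        e=np.array([[u.min()-.5,v],[u.max()+.5,v]],float); cw=(-k["R"].T@k["t"]-P)@Rt; d=rays(k,e)@k["R"]@Rt
        s=(c[0]*cw[0]+c[1]*cw[1]+c[2]-cw[2])/(d[:,2]-c[0]*d[:,0]-c[1]*d[:,1]); x=cw+d*s[:,None]; L_.append([x[:,0].mean(),x[:,1].mean(),np.ptp(x[:,1])])
L_=np.array(L_); print("centre y fit (slope deg, at 0)",np.polyfit(L_[:,0],L_[:,1],1)*[57.3,1],"width",L_[:,2].mean(), "x range",L_[:,0].min(),L_[:,0].max())
rd=((cv2.inRange(hsv,(0,180,60),(8,255,255))>0)|(cv2.inRange(hsv,(172,180,60),(180,255,255))>0))&(np.add.outer(np.arange(480),0*np.arange(640))>200)
rd[:,:280]=0;rd[:,360:]=0;rd[260:]=0
uv,q=pts(rd); print("red rows",uv[:,1].min(),uv[:,1].max(),"cols",uv[:,0].min(),uv[:,0].max(),"x",np.percentile(q[:,0],[5,50,95]),"z",np.percentile(q[:,2],[5,50,95]))
# predicted near bottom edge rows, body straight/centred
for xx in(.078,.083,.088):
    Xw=P+Rt@np.array([xx,0,c[0]*xx+c[2]]); pc=k["R"]@Xw+k["t"]; s=pc[:2]/pc[2]; print(xx,k["K"][:2,:2]@(s*(1+k["k1"]*(s@s)))+k["K"][:2,2])
```

```text
face z = a x + b y + c (tilt, twist deg, offset) [0.19644619 0.38297217] -0.009720873556551662 0.001432916974673021 6608
centre y fit (slope deg, at 0) [-0.04061652 -0.00012112] width 0.02314326289000191 x range -0.004977051800068688 0.05807940158327553
red rows 225.0 240.0 cols 295.0 342.0 x [0.06507114 0.07337032 0.1478561 ] z [-0.01036254 -0.00992029  0.01057516]
0.078 [318.60802868 228.32260002]
0.083 [318.60053945 225.68525041]
0.088 [318.59334468 223.15204419]
```

```bash
cat >> h.py <<'E'
b=np.radians(3)
OFF=np.array([0.0005*np.cos(b),0.0005*np.sin(b),.105])  # tip -> TCP
_c=np.array([[-.12,0],[0,0],[0,-.12]]); _w=np.array([[.4751,.1568],[.5943,.1716],[.60865,.0503]])
_U,_,_V=np.linalg.svd((_c-_c.mean(0)).T@(_w-_w.mean(0))); _R=(_U@_V).T
seam=(_c-_c.mean(0))@_R.T+_w.mean(0)
def tip(xy,z): return np.array([*xy,z])+OFF
E
python3 - <<'E'
from h import *
print(seam.round(4).tolist(), np.degrees(np.arctan2(_R[1,0],_R[0,0])))
manip.move_ptp(tip(seam[0],.06),R(b)); manip.move_l(tip(seam[0],.022),max_speed=.03); manip.dwell(.2)
print(manip.current_ee_pos(),manip.current_force(),manip.current_grip_width(),manip.current_time())
shot("side","s4");shot("scene","sc4");shot("wrist","w4")
s=cv2.imread("pics/s4.png")[170:260,240:350]; c=cv2.imread("pics/sc4.png")[190:330,330:480]
cv2.imwrite("pics/c4.png",np.hstack([cv2.resize(s,(400,400),interpolation=2),cv2.resize(c,(400,400),interpolation=2)]))
E
```

```text
Traceback (most recent call last):
NameError: name '_R' is not defined. Did you mean: 'R'?
```

Run:
```python
from h import *
print(seam.round(4).tolist())
assert abs(seam-np.array([[.4751,.1568],[.5943,.1716],[.60865,.0503]])).max()<.003
manip.move_ptp(tip(seam[0],.06),R(b)); manip.move_l(tip(seam[0],.022),max_speed=.03); manip.dwell(.2)
print(manip.current_ee_pos(),manip.current_force(),manip.current_grip_width(),manip.current_time())
shot("side","s4");shot("scene","sc4");shot("wrist","w4")
s=cv2.imread("pics/s4.png")[170:260,240:350]; c=cv2.imread("pics/sc4.png")[190:330,330:480]
cv2.imwrite("pics/c4.png",np.hstack([cv2.resize(s,(400,400),interpolation=2),cv2.resize(c,(400,400),interpolation=2)]))
```

```text
[[0.4752, 0.1567], [0.5944, 0.1706], [0.6084, 0.0514]]
[0.47577803 0.15673048 0.12711408] [-0.85170875  0.73374277 -1.04820267] 0.27277866630956293 13.475
```

View pics/c4.png

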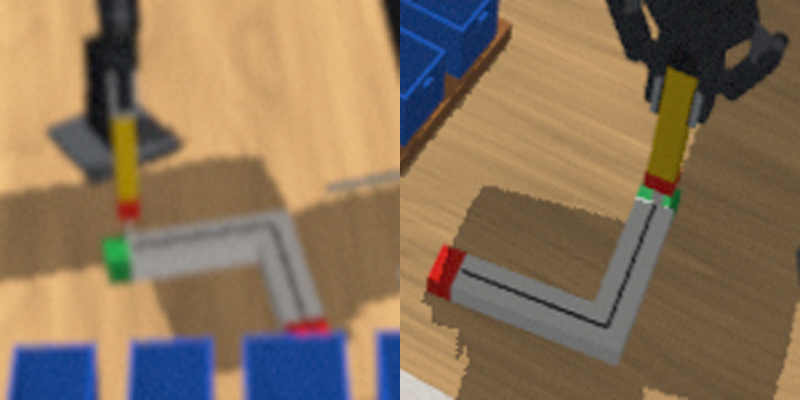

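Run:
```python
from h import *
t0=manip.current_time()
manip.move_l(tip(seam[1],.022),max_speed=.026); shot("scene","sc5"); print(manip.current_ee_pos(),manip.current_force(),manip.current_time()-t0)
manip.move_l(tip(seam[2]+(seam[2]-seam[1])/120,.022),max_speed=.026); manip.dwell(.2); shot("scene","sc6"); shot("side","s6"); print(manip.current_ee_pos(),manip.current_force(),manip.current_grip_width(),manip.current_time()-t0)
manip.move_l(tip(seam[2],.15),max_speed=.1)
O=np.array([.4155,-.280]); manip.move_l(tip(O,.15),max_speed=.15); manip.dwell(.3)
p,d,k=shot("wrist","w7"); print(manip.current_ee_pos(),manip.current_grip_width(),manip.current_time())
for n in["outlet_face","orange_outlet"]: print(n,[(np.round(r["at"],4).tolist(),round(r["confidence"],2)) for r in manip.look_for("wrist",n)[:2]])
c=cv2.resize(cv2.imread("pics/sc5.png")[190:330,330:480],(400,300),interpolation=2);e=cv2.resize(cv2.imread("pics/sc6.png")[190:330,300:450],(400,300),interpolation=2)
s=cv2.resize(cv2.imread("pics/s6.png")[170:260,260:380],(400,300),interpolation=2); w=cv2.resize(cv2.imread("pics/w7.png"),(400,300))
cv2.imwrite("pics/c7.png",np.vstack([np.hstack([c,e]),np.hstack([s,w])]))
```

```text
[0.59489898 0.17063744 0.12699212] [ 0.77774628  0.24748287 -1.09834423] 4.816700000000001
[0.60898673 0.05048148 0.12699298] [-0.04465192  0.63396518 -0.83223547] 0.2713682314918228 9.916699999999999
[ 0.41603198 -0.27990887  0.25500256] 0.272130303093028 28.0333
outlet_face [([0.41, -0.2826, 0.0505], 0.76)]
orange_outlet []
```

View pics/c7.png

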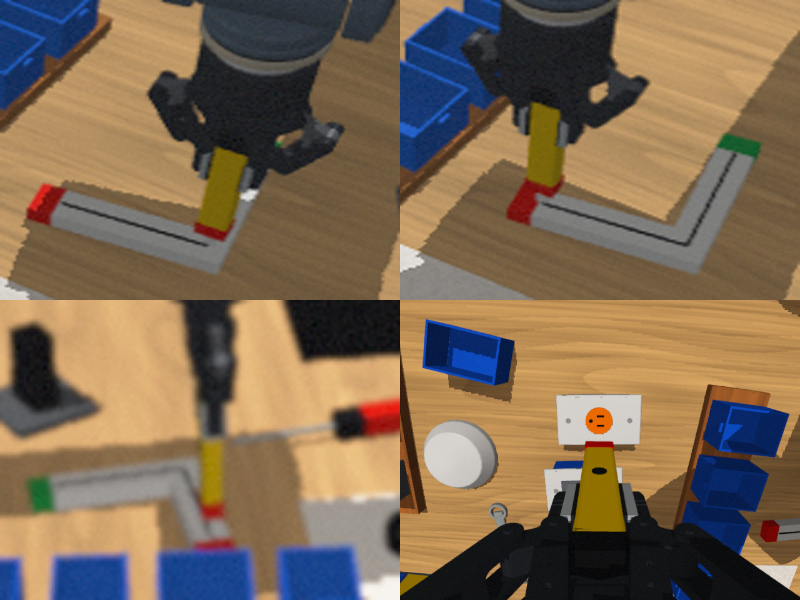

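Run:
```python
from m import *
k=L("w7"); hsv=cv2.cvtColor(k["p"],cv2.COLOR_RGB2HSV); m=cv2.inRange(hsv,(5,180,150),(19,255,255)); m[:150]=0;m[222:]=0;m[:,:285]=0;m[:,355:]=0
c,_=cv2.findContours(m,0,2); c=max(c,key=cv2.contourArea); e=cv2.fitEllipse(c); print(e,at_z(k,[e[0]],.05))
w=cv2.inRange(hsv,(0,0,130),(180,40,255)); w[:140]=0; w[232:]=0; w[:,:245]=0;w[:,390:]=0
c,_=cv2.findContours(w,0,2); c=max(c,key=cv2.contourArea)[:,0].astype(float)
# top long edge and left/right edges of the plate
def edge(sel,ax):
    q=at_z(k,c[sel],.048)[:,:2]; q=q[abs(q-np.median(q,0))[:,ax]<.006]; v=np.linalg.svd(q-q.mean(0))[2][0]; return np.degrees(np.arctan(v[1]/v[0])),q.mean(0),len(q)
x0,y0=c.min(0);x1,y1=c.max(0);print(x0,y0,x1,y1)
mid=(c[:,0]>x0+8)&(c[:,0]<x1-8); ver=(c[:,1]>y0+6)&(c[:,1]<y1-15)
print("top",edge(mid&(c[:,1]<y0+10),0)); print("left",edge(ver&(c[:,0]<x0+10),1)); print("right",edge(ver&(c[:,0]>x1-10),1))
```

```text
((317.9635925292969, 192.79541015625), (41.42953872680664, 42.1385498046875), 98.45188903808594) [[ 0.41525446 -0.28017594  0.05      ]]
250.0 151.0 386.0 231.0
top (np.float64(-86.75757137588437), array([ 0.38112144, -0.28761886]), 38)
left (np.float64(3.267787213743595), array([ 0.41223809, -0.33693704]), 8)
right (np.float64(3.610206054123378), array([ 0.41208505, -0.22382506]), 4)
```

Run:
```python
from h import *
O=np.array([.4154,-.2801]); a=np.radians(3.1)
manip.move_l(tip(O,.09),R(a),max_speed=.06); manip.move_l(tip(O,.0605),max_speed=.03); manip.dwell(1)
print(manip.current_ee_pos(),manip.current_force(),manip.current_grip_width(),abs(manip.current_joint_vel()).max(),manip.current_time())
shot("scene","sc8");shot("side","s8");shot("wrist","w8")
c=cv2.resize(cv2.imread("pics/sc8.png")[90:210,210:340],(400,370),interpolation=2); s=cv2.resize(cv2.imread("pics/s8.png")[240:350,200:320],(400,370),interpolation=2)
cv2.imwrite("pics/c8.png",np.hstack([c,s]))
```

```text
[ 0.41587281 -0.28005941  0.1654787 ] [-0.10132563  0.05450217 -0.9459377 ] 0.27453081133204205 0.0016724539461076523 31.4167
```

View pics/c8.png

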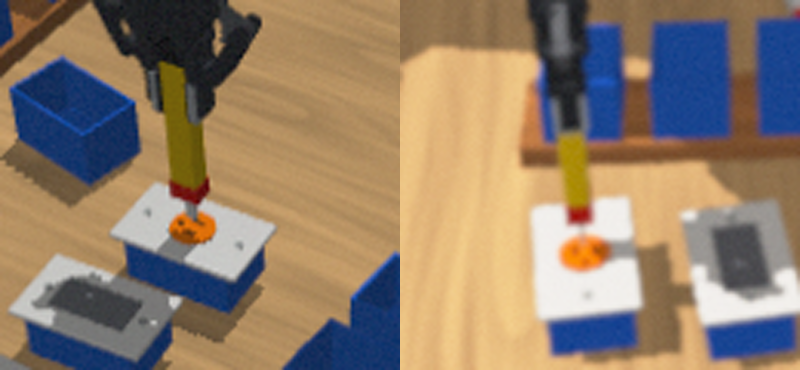

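Both views show the upright tester with its white tip just above the middle of the orange face, in the left view at about (195,218), and no contact force. I'm handing in.

```bash
python3 -c "
from bench import manip
manip.sign_off(); print(manip.current_time())"
```

```text
the job is handed in; nothing more can be done
the job is handed in; nothing more can be done
```

I finished the job and handed it in at about 31 s of the 64 s allowed. The tester was still gripped and motionless over the orange outlet.

- **Tracing:** I drew the tester straight up out of its stand. I then guided the tip about 4 mm above the seam from the green end round the elbow to the red end, at about 2.5 cm/s on average. The wrist force stayed around 1 N. The pictures at the start, elbow and end showed the tip on the seam line.
- **Crossing the boxes:** I carried it over the blue boxes with the tip 15 cm above the table, twice the height of their rims.
- **Final checks:** By calculation the tip is about 10.5 mm above the outlet face and within about 1 mm of its middle. The blade is within about half a degree of the slot direction. The grip width did not change and the force shows no contact.

**Disagreements:** The networks' positions from the scene and side cameras differed from each other and from the wrist camera by 1–3 cm. I relied on the wrist camera because its table height, seam lengths and outlet position agreed between views. Its network put the outlet face about 5 mm from my own fit of the orange circle. I used my fit because two separate views gave the same result. The wrist camera could not see the blade tip, so its height comes from the tester's known length and the fitted body pose.

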